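Tare the kitchen scale with the spice jar from the slanted rack

TASK

Take the spice jar (the taller, straight one with the flat lid) out of the slanted wooden rack and set it down upright, without dropping it, in the middle of the scale's small round pan with nothing overhanging. Let go of it, and only then press the scale's tare button right down and release it, with the jar still centred on the pan. Leave the two salt shakers in the rack and the mug as they are.

Things in the scene. Friction and masses are not known exactly. Their poses are not given: they have to be found in the camera images.
- rack: Fixed wooden rack (sizes in mm), 314 wide (y) x 115 x 80 high, three cradles at y = -90, 0, 90 (contents vary). Origin on the worktop under the middle one's foot. Jars lean 40 deg from vertical to its +x, feet 42 up on a ledge, on a back board reaching 66 along the jar; ribs flank the lowest 28, so draw a jar out along its axis. End cheeks 58 high at y = +-152, 10 thick.
- spice_jar: Loose straight cylindrical spice jar of clear glass with a flat whitish lid, 40 mm in diameter, 105 mm tall, about 110 g; the tallest thing in the rack. Origin at the centre of its foot, z along its axis towards the lid. It reclines in one of the three cradles at the start.
- shaker_a: Loose salt shaker with a domed grey top, 44 mm in diameter, 90 mm tall, reclining in another cradle of the rack. Origin at the centre of its foot, z along its axis to the top. To be left there.
- shaker_b: A second shaker, the same as shaker_a, in the remaining cradle. To be left there.
- scale: Fixed small kitchen scale, flat grey housing 190 x 110 mm, top 22 mm above the worktop. Origin on the worktop under its middle; the round pan is towards its +x, the tare button towards its -x, with a dark display strip between.
- pan_top (a point): Centre of the upper face of the scale's round steel pan: 70 mm in diameter, 32 mm above the worktop, standing 10 mm proud of the housing. The pan does not move.
- tare_top (a point): Top centre of the round tare button, 26 mm in diameter, in its black collar on the scale, 107 mm from the pan's centre along the scale's -x; pressed straight down.
- tare (a joint): Travel of the tare button in m: 0 up, 0.006 fully down. A spring brings it back; fully down takes 5 N.
- mug: Loose white mug, 84 mm wide, 91 mm tall, standing at the back behind the scale. Origin under it at foot level. To be left there.

How it is judged:
By the outcome, as a careful person would: the job done as asked, in the order asked, and still so for the second after the job is handed in, with the robot touching nothing.
It also fails if it takes over 61 s, if anything falls off the work surface, if the arm or the gripper's body presses on something with over 40 N, if the wrist force passes 120 N, or if a joint passes its speed limit or range.

ROBOT

A 6-joint arm with a two-finger parallel gripper is mounted at the origin on a cart in front of the work surface, level with it; the furniture and walls round the work are solid. World frame = base frame: x ahead of the robot, y to its left, z up, the work surface at z = 0. Lengths are in m, angles in rad, forces in N, time in s.
With the tool pointing down it reaches from about 0.4 to 0.825 m from the base axis. Payload 7 kg.
Tool frame: the origin (TCP) lies on the centre line of the jaws, within the pads' length; the fingertips stand 25 mm ahead of it and the grasp point (between the pads) lies 6 mm ahead of it; z points along the fingers, y is the line along which they close (so a half turn about z gives the same grasp; the last joint's range is limited). The gripper opens to 88 mm and grips with 3 to 60 N. Pads are 19 mm wide; open, the fingers measure 130 mm over their backs; the gripper's body (78 mm by 193 mm) begins 47 mm behind the grasp point.
Start: joints at [1.605, 0.359, 0.012, 0, -1.224, -0.288], TCP at [0.169, 0.653, 0.252] pointing down, gripper open.
Joint ranges: [-3.07, 3.07], [-1.43, 2.12], [-1.02, 1.25], [-3.03, 1.67], [-3.05, -0], [-3.03, 3.03]. Speed limits (rad/s): [2.39, 2.39, 3.01, 3.14, 3.14, 3.14].

INTERFACE

Orientations are given as [roll, pitch, yaw] about the fixed x, y, z axes, in that order (R = Rz(yaw) Ry(pitch) Rx(roll)).
In Python, from station import readout, vision, arm gives the robot as it stands. The module is installed in compiled form; this text tells all that it offers.
- The arm moves only by the tool carry_out, never from a script. Its argument "commands" is a list of rows, each an object with "dp": the shift along the tool's x, y, z in m, a list of three; "rotation": the turn, a rotation vector about the tool's x, y, z in degrees, a list of three. In form: [{"dp": [dx, dy, dz], "rotation": [wx, wy, wz]}, ...]. A call has 1 to 8 rows; each row shifts and turns the commanded pose from where the row before left it, along the tool's axes as they then stand; what a row does not reach is not made up. A row lasts 1/8 s, in which the tool goes at most 62.5 mm and 10.7 degrees, less where a joint would pass 70% of its speed; a pose out of reach is approached as far as the arm can. A call with a gripper value outside its range is refused whole. "grip" is the finger opening in m, from 0 to 0.0876, set as the call begins (left out, the last holds). The fingers move at their own pace and stop on an object; "force" is the grip in N (left out, the last holds). Time passes only in rows, so rows that do not move let the fingers close. It gives the time, the measured TCP pose, the force, the opening and the grip force at its end, in the units of the state.
- readout.get_state(): the state, without advancing time (a new reading comes with each control period).
- vision.grab_frame(name): name is "scene" or "top" or "wrist"; returns (picture, depth): 480x640x3 uint8, red, green, blue; 480x640 float32, m along the optical axis (not along the pixel's ray), 0 where there is no reading.
- vision.calibration(name): a dict with "fovy" (degrees; the focal length in pixels is half the picture's height over the tangent of half this angle, whatever the lens; pixels are square), "cx", "cy" (the principal point, pixels), "origin" and "attitude" of the camera in the world; the wrist camera has in their place "mount" (4x4, takes a point from camera to tool coordinates, whose origin is the TCP and whose axes are the flange's). Camera axes: x right, y down, z forward; pixel columns grow to the right and rows downward; lengths in m; the calibration is good to about 2 mm. A picture is of the moment at which its call begins: read the wrist's pose just before it. calibration takes no time and is no camera call.
- arm.job_done(): hands the job in; it is judged then, once.
Trained networks look in the newest picture that a camera, given by its name, has taken for a name from the list of things; names that differ only in an ending like _2 or _b are one class to them, and where a whole thing is asked for, a point or a joint stands for the part that bears it (a point fixed in the world has none). Each returns a list of dicts, best first, with "score" (0 to 1); they miss things now and then, are a little off and sometimes report something else, mostly with a low value. They report only what shows in the picture. A call takes as long as a camera call.
- vision.trace(label, camera): "pixels" (480x640 bool, what is visible of it) and "position" ([row, column] in pixels, amid what is visible of it).
The state is a dict: "t": time; "q": joint angles; "qd": joint speeds; "joint_efforts": joint torques, N m; "eef_pos": TCP position; "ee_rot": TCP orientation; "force": force on the tool from outside, world axes, zero at the start; "moment": the same for the moment, N m; "width": finger opening in m; "gripper_force": force on a finger pad.
Only numpy, scipy, OpenCV 4.12 (cv2) and the standard library are available. Lean on these libraries where they do the work, as an engineer would, in place of code of your own. Each camera call takes 0.05 s, during which the arm holds its last target. There are 200 camera calls.

## Working session

There is one attempt and no reset: what is moved stays moved. The work goes in short steps, Python scripts to look and compute and a tool call to move; the robot and the scene stay as the last step left them, time stands still between calls to the robot, and variables do not carry over. Pictures are saved under pics/ and viewed, at most 10 in all, crops included, and the job is handed in when it is done.

Besides the shell and the picture viewer there is one more tool, called after "Call:" by a JSON object that holds its "op" and its "data", one argument or row to a line. carry_out: Moves the arm, as the interface text tells. Its arguments: {"type":"object","properties":{"commands":{"type":"array"},"grip":{"type":"number"},"force":{"type":"number"}},"required":["commands"]}

```bash
mkdir -p pics; cat > h.py <<'E'
import numpy as np, cv2
from scipy.spatial.transform import Rotation as R
from station import readout, vision, arm
def cam(name, st=None):
    c=vision.calibration(name); f=240/np.tan(np.radians(c["fovy"])/2)
    T=np.eye(4)
    if "mount" in c:
        st=st or readout.get_state()
        W=np.eye(4); W[:3,:3]=rot(st["ee_rot"]); W[:3,3]=st["eef_pos"]
        T=W@np.array(c["mount"])
    else:
        a=np.array(c["attitude"]); T[:3,:3]=a if a.shape==(3,3) else rot(a); T[:3,3]=c["origin"]
    return f,c["cx"],c["cy"],T
def rot(a):
    a=np.array(a,float)
    if a.shape==(3,3): return a
    return R.from_euler("xyz",a).as_matrix() if a.size==3 else R.from_quat(a).as_matrix()
def shot(name,save=None):
    C=cam(name); p,d=vision.grab_frame(name)
    if save: cv2.imwrite("pics/"+save,p[:,:,::-1])
    return p,d,C
def pts(d,C,mask=None):
    f,cx,cy,T=C
    m=(d>0) if mask is None else (mask&(d>0))
    v,u=np.nonzero(m); z=d[v,u]
    P=np.c_[(u-cx)/f*z,(v-cy)/f*z,z]
    return P@T[:3,:3].T+T[:3,3],v,u
E
python3 - <<'E'
from h import *
print(readout.get_state())
for n in ("scene","top","wrist"): print(n,vision.calibration(n))
ims=[]
for n in ("scene","top"):
    p,d,C=shot(n,n+"0.png")
    for l in ("spice_jar","shaker_a","rack","scale","tare_top","pan_top","mug"):
        for r in vision.trace(l,n)[:3]:
            P,_,_=pts(d,C,r["pixels"])
            print(n,l,round(r["score"],2),np.round(r["position"]),r["pixels"].sum(), np.round(np.median(P,0),3) if len(P) else None, np.round(np.percentile(P,[2,98],axis=0),3).tolist() if len(P) else None)
E
```

```text
{'t': 0.0, 'q': array([ 1.60507233e+00,  3.59374734e-01,  1.10334554e-02, -3.30003216e-04,
       -1.22413381e+00, -2.88111010e-01]), 'qd': array([-0.00267869,  0.00123361,  0.00122246, -0.00054028,  0.00024274,
        0.00081026]), 'joint_efforts': array([ 2.03467163e-03, -5.82731438e+01,  2.93045783e+01,  6.99692577e+00,
        6.83535865e-03, -1.56391293e-04]), 'eef_pos': array([0.16941525, 0.65290733, 0.25062311]), 'ee_rot': array([ 3.13989494e+00, -1.79612007e-04, -2.53947240e-01]), 'force': array([-0.37126107, -0.18685432, -0.42361106]), 'moment': array([ 0.03974485, -0.01702741, -0.00024094]), 'gripper_force': 0.0, 'width': 0.08778033154798842}
scene {'fovy': 52.21517185587889, 'cx': 314.07357664573755, 'cy': 235.8576484324622, 'origin': array([0.12970568, 0.2363308 , 0.76936993]), 'attitude': array([-2.56771487,  0.0102571 , -2.03530328])}
top {'fovy': 52.40913269303363, 'cx': 318.7045872273207, 'cy': 233.9334860590192, 'origin': array([0.36184736, 0.04667508, 1.0418795 ]), 'attitude': array([-2.93651489,  0.0039023 , -1.64316913])}
wrist {'fovy': 69.75858441949264, 'cx': 3
[... 1642 characters left out ...]
75. 422.] 4690 [ 0.471 -0.176  0.022] [[0.382, -0.245, 0.016], [0.563, -0.109, 0.042]]
top tare_top 0.43 [300. 418.] 172 [ 0.416 -0.154  0.042] [[0.402, -0.167, 0.031], [0.43, -0.143, 0.047]]
top tare_top 0.35 [259. 306.] 777 [0.514 0.066 0.088] [[0.479, 0.046, 0.058], [0.553, 0.084, 0.112]]
top pan_top 0.92 [273. 425.] 4645 [ 0.471 -0.176  0.022] [[0.382, -0.245, 0.017], [0.563, -0.109, 0.042]]
top pan_top 0.66 [303. 418.] 149 [ 0.416 -0.155  0.043] [[0.404, -0.168, 0.032], [0.428, -0.143, 0.047]]
top mug 0.74 [173. 403.] 1921 [ 0.691 -0.154  0.042] [[0.641, -0.195, 0.01], [0.741, -0.115, 0.091]]
top mug 0.6 [274. 276.] 4750 [0.497 0.146 0.053] [[0.444, 0.003, 0.027], [0.549, 0.307, 0.076]]
```

View pics/scene0.png

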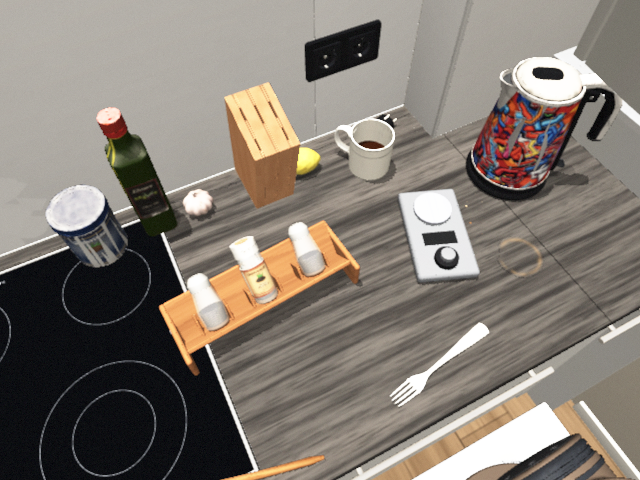

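View pics/top0.png

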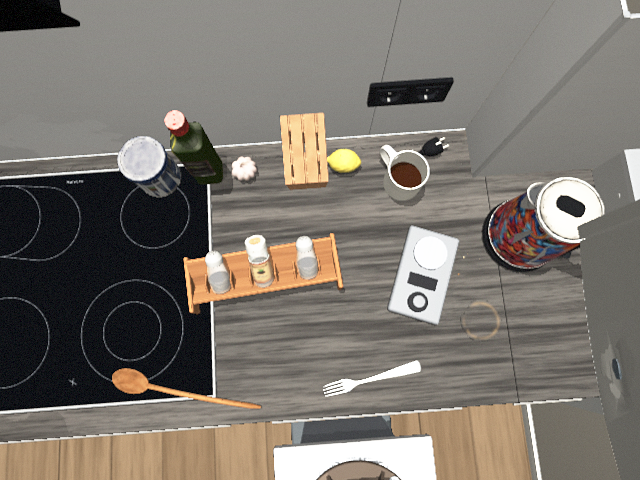

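The jar is in the middle cradle: lid at scene (243,243) and top (257,243). The pan is at scene (433,208) and top (431,252), and the tare button at scene (447,257) and top (418,300). Next I'll fit the geometry.

```bash
cat > fit.py <<'E'
from h import *
from scipy.optimize import least_squares
for n in ("scene","top"):
    p,d,C=shot(n)
    tr=vision.trace("rack",n)
    # shakers -> rack yaw
    s=[np.median(pts(d,C,r["pixels"])[0],0) for r in vision.trace("shaker_a",n)[:2]]
    s.sort(key=lambda a:a[1]); v=s[1]-s[0]; yaw=np.arctan2(-v[0],v[1])
    j=vision.trace("spice_jar",n)[0]
    m=cv2.erode(j["pixels"].astype(np.uint8),np.ones((3,3)))>0
    P=pts(d,C,m)[0]
    t=np.radians(40); ax=np.array([np.sin(t)*np.cos(yaw),np.sin(t)*np.sin(yaw),np.cos(t)])
    def res(q):
        a=ax; w=P-np.array([q[0],q[1],0.09]); r=w-np.outer(w@a,a)
        return np.linalg.norm(r,axis=1)-0.020
    f=least_squares(res,[0.515,0.155],loss="soft_l1",f_scale=.002)
    c=np.array([*f.x,0.09]); 
    along=(P-c)@ax
    print(n,"yaw",np.degrees(yaw),"axis pt at z=.09",c.round(4),"rms",np.sqrt(np.mean(f.fun**2)),"s range",np.percentile(along,[1,5,50,95,99]).round(4))
    lid=c+ax*np.percentile(along,98); print(" foot from lid",(lid-.105*ax).round(4),"mid shakers",((s[0]+s[1])/2).round(4))
    # scale
    Q,vv,uu=pts(d,C); near=(abs(Q[:,0]-.47)<.16)&(abs(Q[:,1]+.17)<.12)&(Q[:,2]<.07)
    Q=Q[near]; print(" z hist",np.histogram(Q[:,2],bins=np.arange(-.004,.06,.004)))
    h=Q[(Q[:,2]>.017)&(Q[:,2]<.027)]
    r=cv2.minAreaRect((h[:,:2]*1000).astype(np.float32)); print(" housing",r)
    pan=Q[(Q[:,2]>.0285)&(Q[:,2]<.037)&(Q[:,0]>.46)]
    print(" pan n",len(pan),"circ",cv2.minEnclosingCircle((pan[:,:2]*1000).astype(np.float32)),"mean",pan.mean(0).round(4))
    b=Q[(Q[:,2]>.026)&(Q[:,0]<.45)]; print(" btn n",len(b),b.mean(0).round(4),cv2.minEnclosingCircle((b[:,:2]*1000).astype(np.float32)),np.percentile(b[:,2],[5,50,95,99]).round(4))
E
python3 fit.py
```

```text
scene yaw 5.387942383980363 axis pt at z=.09 [0.5213 0.1581 0.09  ] rms 0.002970880043577119 s range [-0.0557 -0.0506 -0.0029  0.0428  0.0437]
 foot from lid [0.4819 0.1543 0.0428] mid shakers [0.5002 0.1563 0.0863]
 z hist (array([ 3184, 10359,   192,    86,   119,   282,  2810,   809,   271,
         864,    55,    55,   110,     1,     0]), array([-0.004,  0.   ,  0.004,  0.008,  0.012,  0.016,  0.02 ,  0.024,
        0.028,  0.032,  0.036,  0.04 ,  0.044,  0.048,  0.052,  0.056]))
 housing ((473.96832275390625, -178.47137451171875), (109.57218933105469, 191.0812225341797), 69.05418395996094)
 pan n 926 circ ((515.7786865234375, -195.29937744140625), 35.569976806640625) mean [ 0.515  -0.1942  0.0328]
 btn n 452 [ 0.4137 -0.1538  0.0376] ((420.29302978515625, -168.742919921875), 50.3336296081543) [0.0271 0.0357 0.0461 0.0472]
top yaw 4.61912748576169 axis pt at z=.09 [0.5225 0.1587 0.09  ] rms 0.007615827025809677 s range [-0.0572 -0.0504  0.0035  0.0412  0.0426]
 foot from lid [0.4821 0.1554 0.0418] mid shakers [0.5046 0.1531 0.0866]
 z hist (array([6760, 4705,  111,   27,   67,  917, 2197,  318,  564,  441,   36,
         80,   38,    0,    0]), array([-0.004,  0.   ,  0.004,  0.008,  0.012,  0.016,  0.02 ,  0.024,
        0.028,  0.032,  0.036,  0.04 ,  0.044,  0.048,  0.052,  0.056]))
 housing ((474.01873779296875, -178.467041015625), (109.73146057128906, 189.1082763671875), 68.9098892211914)
 pan n 811 circ ((516.9146728515625, -194.50051879882812), 35.19194793701172) mean [ 0.516  -0.1946  0.0317]
 btn n 341 [ 0.416  -0.1556  0.0367] ((426.1373291015625, -158.54336547851562), 51.7598876953125) [0.0287 0.0351 0.0456 0.0468]
```

```bash
cat >> h.py <<'E'
def Rt(yaw,tilt):  # tool x forward at yaw(deg), tilt>0: tool z points forward (away from robot) by tilt deg
    return R.from_euler("z",yaw,degrees=True).as_matrix()@R.from_euler("y",-tilt,degrees=True).as_matrix()@np.diag([1,-1,-1.])
def plan(p1,R1,n,p0=None,R0=None):
    st=readout.get_state()
    p0=np.array(st["eef_pos"]) if p0 is None else np.array(p0); R0=rot(st["ee_rot"]) if R0 is None else R0
    rv=R.from_matrix(R0.T@R1).as_rotvec(); step=(np.array(p1)-p0)/n; out=[]
    for i in range(n):
        Ri=R0@R.from_rotvec(rv*i/n).as_matrix()
        out.append({"dp":(Ri.T@step).round(4).tolist(),"rotation":np.degrees(rv/n).round(2).tolist()})
    for o in out: print(o)
    print("step mm",np.linalg.norm(step)*1000)
E
python3 - <<'E'
from h import *
p,d,C=shot("scene"); Q,v,u=pts(d,C)
m=(Q[:,0]>.56)&(Q[:,0]<.8)&(Q[:,2]>.06)&(Q[:,1]>0)&(Q[:,1]<.3)
B=Q[m]; print(np.percentile(B,[1,50,99],axis=0).round(3))
for y in np.arange(0,.3,.03):
    b=B[abs(B[:,1]-y)<.015]
    if len(b)>20: print(round(y,2),np.percentile(b,[2,98],axis=0).round(3).tolist())
yaw=5.0; ax=np.array([np.sin(np.radians(40))*np.cos(np.radians(yaw)),np.sin(np.radians(40))*np.sin(np.radians(yaw)),np.cos(np.radians(40))])
Rg=Rt(yaw,-15); P=np.array([.482,.155,.0425])+.082*ax; T=P-.006*Rg[:,2]; W=T-.1*Rg[:,2]
print(T,W,Rg)
plan(W,Rg,16)
E
```

```text
[[0.641 0.01  0.066]
 [0.798 0.16  0.217]
 [0.8   0.297 0.407]]
0.0 [[0.643, 0.0, 0.093], [0.8, 0.015, 0.34]]
0.03 [[0.641, 0.016, 0.074], [0.8, 0.044, 0.34]]
0.06 [[0.64, 0.046, 0.074], [0.8, 0.075, 0.346]]
0.09 [[0.642, 0.076, 0.067], [0.8, 0.104, 0.356]]
0.12 [[0.797, 0.106, 0.068], [0.8, 0.134, 0.37]]
0.15 [[0.797, 0.136, 0.068], [0.8, 0.164, 0.379]]
0.18 [[0.797, 0.166, 0.07], [0.8, 0.194, 0.387]]
0.21 [[0.797, 0.196, 0.072], [0.8, 0.224, 0.396]]
0.24 [[0.709, 0.226, 0.071], [0.8, 0.255, 0.404]]
0.27 [[0.708, 0.256, 0.074], [0.8, 0.284, 0.41]]
[0.53605502 0.1597292  0.1111112 ] [0.56183843 0.16198496 0.20770378] [[ 0.96225019  0.08715574 -0.25783416]
 [ 0.08418598 -0.9961947  -0.02255757]
 [-0.25881905  0.         -0.96592583]]
{'dp': [0.0314, 0.0236, 0.0027], 'rotation': [-0.16, -0.93, -1.21]}
{'dp': [0.031, 0.0242, 0.0023], 'rotation': [-0.16, -0.93, -1.21]}
{'dp': [0.0305, 0.0249, 0.0019], 'rotation': [-0.16, -0.93, -1.21]}
{'dp': [0.03, 0.0255, 0.0015], 'rotation': [-0.16, -0.93, -1.21]}
{'dp': [0.0295, 0.0261, 0.001], 'rotation': [-0.16, -0.93, -1.21]}
{'dp': [0.0289, 0.0268, 0.0006], 'rotation': [-0.16, -0.93, -1.21]}
{'dp': [0.0283, 0.0274, 0.0003], 'rotation': [-0.16, -0.93, -1.21]}
{'dp': [0.0278, 0.028, -0.0001], 'rotation': [-0.16, -0.93, -1.21]}
{'dp': [0.0272, 0.0285, -0.0005], 'rotation': [-0.16, -0.93, -1.21]}
{'dp': [0.0265, 0.0291, -0.0008], 'rotation': [-0.16, -0.93, -1.21]}
{'dp': [0.0259, 0.0297, -0.0012], 'rotation': [-0.16, -0.93, -1.21]}
{'dp': [0.0252, 0.0302, -0.0015], 'rotation': [-0.16, -0.93, -1.21]}
{'dp': [0.0246, 0.0307, -0.0018], 'rotation': [-0.16, -0.93, -1.21]}
{'dp': [0.0239, 0.0313, -0.0021], 'rotation': [-0.16, -0.93, -1.21]}
{'dp': [0.0232, 0.0318, -0.0024], 'rotation': [-0.16, -0.93, -1.21]}
{'dp': [0.0225, 0.0323, -0.0027], 'rotation': [-0.16, -0.93, -1.21]}
step mm 39.39698247314037
```

```bash
python3 - <<'E'
from h import *
yaw=5.0; t=np.radians(40);y=np.radians(yaw); ax=np.array([np.sin(t)*np.cos(y),np.sin(t)*np.sin(y),np.cos(t)])
Rg=Rt(yaw,-10); P=np.array([.482,.155,.0425])+.082*ax; T=P-.006*Rg[:,2]; W=T-.08*Rg[:,2]
print(T,W)
plan(W,Rg,12)
E
```

```text
[0.53554594 0.15968466 0.11122449] [0.54938493 0.16089542 0.19000911]
{'dp': [0.0409, 0.0318, 0.0051], 'rotation': [-0.14, -0.83, -1.62]}
{'dp': [0.0401, 0.0329, 0.0046], 'rotation': [-0.14, -0.83, -1.62]}
{'dp': [0.0392, 0.034, 0.0041], 'rotation': [-0.14, -0.83, -1.62]}
{'dp': [0.0383, 0.0351, 0.0037], 'rotation': [-0.14, -0.83, -1.62]}
{'dp': [0.0373, 0.0362, 0.0032], 'rotation': [-0.14, -0.83, -1.62]}
{'dp': [0.0363, 0.0372, 0.0028], 'rotation': [-0.14, -0.83, -1.62]}
{'dp': [0.0353, 0.0382, 0.0023], 'rotation': [-0.14, -0.83, -1.62]}
{'dp': [0.0342, 0.0392, 0.0019], 'rotation': [-0.14, -0.83, -1.62]}
{'dp': [0.0331, 0.0402, 0.0016], 'rotation': [-0.14, -0.83, -1.62]}
{'dp': [0.032, 0.0411, 0.0012], 'rotation': [-0.14, -0.83, -1.62]}
{'dp': [0.0308, 0.042, 0.0008], 'rotation': [-0.14, -0.83, -1.62]}
{'dp': [0.0296, 0.0428, 0.0005], 'rotation': [-0.14, -0.83, -1.62]}
step mm 52.085878342925774
```

Call:
{"op": "carry_out", "data": {
  "commands": [
    {"dp": [0.041, 0.032, 0.0], "rotation": [0, 0, -1.6]},
    {"dp": [0.04, 0.033, 0.0], "rotation": [0, 0, -1.6]},
    {"dp": [0.039, 0.034, 0.0], "rotation": [0, 0, -1.6]},
    {"dp": [0.038, 0.035, 0.0], "rotation": [0, 0, -1.6]},
    {"dp": [0.037, 0.036, 0.0], "rotation": [0, 0, -1.6]},
    {"dp": [0.036, 0.037, 0.0], "rotation": [0, 0, -1.6]},
    {"dp": [0.035, 0.038, 0.0], "rotation": [0, 0, -1.6]},
    {"dp": [0.034, 0.039, 0.0], "rotation": [0, 0, -1.6]}
  ],
  "grip": 0.062
}}

```text
t: 2.25
eef_pos: [0.423, 0.3241, 0.2519]
ee_rot: [-3.141, -0.0, -0.029]
force: [1.1, 1.2, 0.7]
width: 0.0618
gripper_force: 0.0
```

```bash
python3 - <<'E'
from h import *
plan([.5494,.1609,.19],Rt(5,-10),5)
E
```

```text
{'dp': [0.0262, 0.0319, 0.0124], 'rotation': [-0.12, -2.0, -1.33]}
{'dp': [0.0259, 0.0325, 0.0115], 'rotation': [-0.12, -2.0, -1.33]}
{'dp': [0.0255, 0.0331, 0.0107], 'rotation': [-0.12, -2.0, -1.33]}
{'dp': [0.0251, 0.0336, 0.0099], 'rotation': [-0.12, -2.0, -1.33]}
{'dp': [0.0246, 0.0342, 0.0091], 'rotation': [-0.12, -2.0, -1.33]}
step mm 43.10964751224151
```

Call:
{"op": "carry_out", "data": {
  "commands": [
    {"dp": [0.0262, 0.0319, 0.0124], "rotation": [0, -2.0, -1.35]},
    {"dp": [0.0259, 0.0325, 0.0115], "rotation": [0, -2.0, -1.35]},
    {"dp": [0.0255, 0.0331, 0.0107], "rotation": [0, -2.0, -1.35]},
    {"dp": [0.0251, 0.0336, 0.0099], "rotation": [0, -2.0, -1.35]},
    {"dp": [0.0246, 0.0342, 0.0091], "rotation": [0, -2.0, -1.35]},
    {"dp": [0, 0, 0], "rotation": [0, 0, 0]}
  ]
}}

```text
t: 3.0
eef_pos: [0.5494, 0.1599, 0.1871]
ee_rot: [-3.133, 0.177, 0.085]
force: [0.2, -0.4, 0.2]
width: 0.062
gripper_force: 0.0
```

```bash
python3 - <<'E'
from h import *
st=readout.get_state(); print(st["eef_pos"],st["ee_rot"])
p,d,C=shot("wrist","w1.png"); f,cx,cy,T=C
for l in ("spice_jar","shaker_a"):
    for r in vision.trace(l,"wrist")[:2]:
        P=pts(d,C,r["pixels"])[0]
        print(l,r["score"],r["position"],len(P),np.percentile(P,[2,50,98],axis=0).round(3).tolist())
        if l=="spice_jar":
            top=P[P[:,2]>.1]; print(top.mean(0))
            Rw=rot(st["ee_rot"]); Q=(P-st["eef_pos"])@Rw
            print("tool coords pct",np.percentile(Q,[1,50,99],axis=0).round(4).tolist())
            a=Rw.T@np.array([.6403,.056,.766]); print("axis in tool",a.round(3))
            for s0 in (.06,.08,.1):
                s=(P-np.array([.482,.155,.0425]))@np.array([.6403,.056,.766]); q=P[abs(s-s0)<.006]
                if len(q): print(s0,len(q),"y extents",np.percentile(q[:,1],[1,50,99]).round(4),"s max",np.percentile(s,99))
E
```

```text
[0.54938643 0.15989492 0.18709273] [-3.13267359  0.1772375   0.08483143]
spice_jar 0.56 [261.5, 321.1] 4160 [[0.485, 0.142, 0.073], [0.547, 0.16, 0.119], [0.563, 0.179, 0.131]]
[0.54645277 0.16082586 0.11965315]
tool coords pct [[-0.0472, -0.0192, 0.0565], [0.0089, -0.0003, 0.0668], [0.0286, 0.0179, 0.1293]]
axis in tool [ 0.498 -0.009 -0.867]
0.06 208 y extents [0.1398 0.1567 0.1799] s max 0.10545035021845181
0.08 78 y extents [0.1423 0.1594 0.1759] s max 0.10545035021845181
0.1 3391 y extents [0.1427 0.1611 0.1796] s max 0.10545035021845181
shaker_a 0.89 [268.8, 203.0] 3091 [[0.488, 0.224, 0.065], [0.525, 0.239, 0.101], [0.542, 0.258, 0.112]]
shaker_a 0.78 [264.9, 442.8] 3224 [[0.501, 0.057, 0.062], [0.54, 0.075, 0.1], [0.558, 0.086, 0.112]]
```

View pics/w1.png

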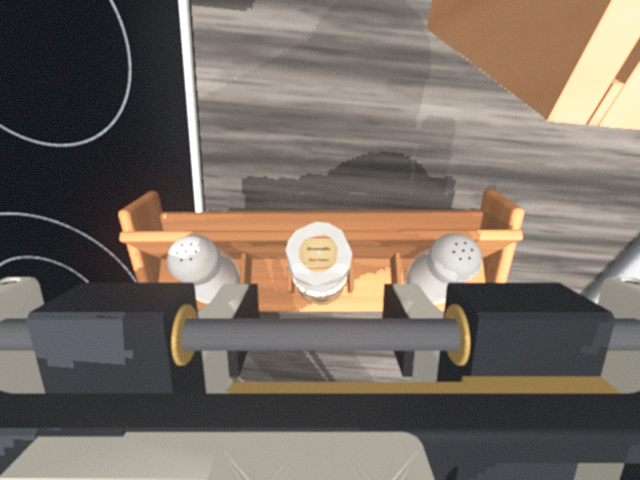

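The lid is at (320,252), between the fingers and centred. I'll descend and grip.

Call:
{"op": "carry_out", "data": {
  "commands": [
    {"dp": [0, 0, 0.026], "rotation": [0, 0, 0]},
    {"dp": [0, 0, 0.026], "rotation": [0, 0, 0]},
    {"dp": [0, 0, 0.015], "rotation": [0, 0, 0]},
    {"dp": [0, 0, 0.01], "rotation": [0, 0, 0]},
    {"dp": [0, 0, 0], "rotation": [0, 0, 0]}
  ]
}}

```text
t: 3.78
eef_pos: [0.5348, 0.1622, 0.1131]
ee_rot: [-3.131, 0.174, 0.089]
force: [0.2, -0.3, 0.2]
width: 0.0619
gripper_force: 0.0
```

Call:
{"op": "carry_out", "data": {
  "commands": [
    {"dp": [0, 0, 0], "rotation": [0, 0, 0]},
    {"dp": [0, 0, 0], "rotation": [0, 0, 0]},
    {"dp": [0, 0, 0], "rotation": [0, 0, 0]},
    {"dp": [0, 0, 0], "rotation": [0, 0, 0]}
  ],
  "grip": 0.03,
  "force": 25
}}

```text
t: 4.28
eef_pos: [0.5353, 0.162, 0.1136]
ee_rot: [-3.131, 0.173, 0.089]
force: [0.4, -0.5, 3.0]
width: 0.0401
gripper_force: 24.9
```

Call:
{"op": "carry_out", "data": {
  "commands": [
    {"dp": [0.004, 0, -0.0069], "rotation": [0, 0, 0]},
    {"dp": [0.005, 0, -0.0087], "rotation": [0, 0, 0]},
    {"dp": [0.005, 0, -0.0087], "rotation": [0, 0, 0]},
    {"dp": [0.006, 0, -0.0104], "rotation": [0, 0, 0]},
    {"dp": [0.0065, 0, -0.0113], "rotation": [0, 0, 0]},
    {"dp": [-0.004, 0, -0.02], "rotation": [0, 0, 0]},
    {"dp": [-0.006, 0, -0.03], "rotation": [0, 0, 0]},
    {"dp": [-0.006, 0, -0.03], "rotation": [0, 0, 0]}
  ]
}}

```text
t: 5.28
eef_pos: [0.5674, 0.1634, 0.2367]
ee_rot: [-3.131, 0.174, 0.088]
force: [0.7, 0.4, -1.8]
width: 0.0397
gripper_force: 24.9
```

```bash
python3 - <<'E'
from h import *
print(readout.get_state()["width"])
p,d,C=shot("scene","s2.png")
# jar axis in tool frame at grasp: rotation of 30deg about y; target upright -> tilt 30 forward
plan([.47,.05,.26],Rt(-8,30),8)
E
```

```text
0.03971534094806116
{'dp': [-0.0138, 0.013, -0.0002], 'rotation': [-0.37, 4.94, 1.62]}
{'dp': [-0.0134, 0.0134, -0.0012], 'rotation': [-0.37, 4.94, 1.62]}
{'dp': [-0.0128, 0.0138, -0.0023], 'rotation': [-0.37, 4.94, 1.62]}
{'dp': [-0.0122, 0.0142, -0.0033], 'rotation': [-0.37, 4.94, 1.62]}
{'dp': [-0.0115, 0.0146, -0.0042], 'rotation': [-0.37, 4.94, 1.62]}
{'dp': [-0.0107, 0.0149, -0.0051], 'rotation': [-0.37, 4.94, 1.62]}
{'dp': [-0.0098, 0.0152, -0.0058], 'rotation': [-0.37, 4.94, 1.62]}
{'dp': [-0.0088, 0.0155, -0.0065], 'rotation': [-0.37, 4.94, 1.62]}
step mm 19.000996676227686
```

View pics/s2.png

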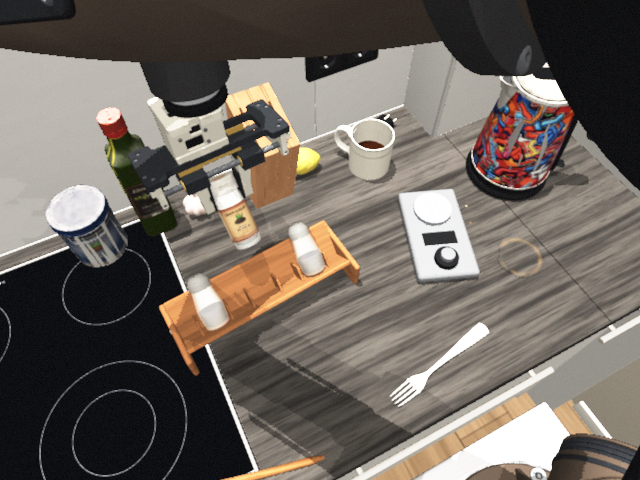

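The jar is held clear of the rack, around (238,215), and the shakers haven't moved. I'll turn it upright and carry it towards the scale.

Call:
{"op": "carry_out", "data": {
  "commands": [
    {"dp": [-0.014, 0.013, 0], "rotation": [-0.4, 4.9, 1.6]},
    {"dp": [-0.0135, 0.0134, -0.001], "rotation": [-0.4, 4.9, 1.6]},
    {"dp": [-0.013, 0.0138, -0.002], "rotation": [-0.4, 4.9, 1.6]},
    {"dp": [-0.012, 0.0142, -0.003], "rotation": [-0.4, 4.9, 1.6]},
    {"dp": [-0.0115, 0.0146, -0.004], "rotation": [-0.4, 4.9, 1.6]},
    {"dp": [-0.0107, 0.0149, -0.005], "rotation": [-0.4, 4.9, 1.6]},
    {"dp": [-0.01, 0.0152, -0.006], "rotation": [-0.4, 4.9, 1.6]},
    {"dp": [-0.009, 0.0155, -0.0065], "rotation": [-0.4, 4.9, 1.6]}
  ]
}}

```text
t: 6.32
eef_pos: [0.4671, 0.05, 0.2549]
ee_rot: [3.136, -0.516, -0.136]
force: [1.3, -1.0, 0.3]
width: 0.04
gripper_force: 24.9
```

```bash
python3 - <<'E'
from h import *
st=readout.get_state(); print(st["eef_pos"],st["ee_rot"],st["width"])
Rn=Rt(-21,30); P=np.array([.516,-.195,.032+.082+.06]); T=P-.006*Rn[:,2]; print(T)
plan(T,Rn,8)
E
```

```text
[0.46714066 0.05000466 0.25485797] [ 3.13550847 -0.51633939 -0.13562147] 0.03998366215840589
[ 0.51319926 -0.1939249   0.17919615]
{'dp': [0.0039, 0.0294, 0.0133], 'rotation': [-0.78, 0.05, 1.44]}
{'dp': [0.0046, 0.0291, 0.0137], 'rotation': [-0.78, 0.05, 1.44]}
{'dp': [0.0053, 0.0288, 0.0141], 'rotation': [-0.78, 0.05, 1.44]}
{'dp': [0.006, 0.0284, 0.0144], 'rotation': [-0.78, 0.05, 1.44]}
{'dp': [0.0067, 0.0281, 0.0148], 'rotation': [-0.78, 0.05, 1.44]}
{'dp': [0.0074, 0.0277, 0.0152], 'rotation': [-0.78, 0.05, 1.44]}
{'dp': [0.0081, 0.0273, 0.0156], 'rotation': [-0.78, 0.05, 1.44]}
{'dp': [0.0087, 0.0268, 0.016], 'rotation': [-0.78, 0.05, 1.44]}
step mm 32.43930275868375
```

Call:
{"op": "carry_out", "data": {
  "commands": [
    {"dp": [0.004, 0.0294, 0.0133], "rotation": [-0.8, 0, 1.45]},
    {"dp": [0.0046, 0.0291, 0.0137], "rotation": [-0.8, 0, 1.45]},
    {"dp": [0.0053, 0.0288, 0.0141], "rotation": [-0.8, 0, 1.45]},
    {"dp": [0.006, 0.0284, 0.0144], "rotation": [-0.8, 0, 1.45]},
    {"dp": [0.0067, 0.0281, 0.0148], "rotation": [-0.8, 0, 1.45]},
    {"dp": [0.0074, 0.0277, 0.0152], "rotation": [-0.8, 0, 1.45]},
    {"dp": [0.008, 0.0273, 0.0156], "rotation": [-0.8, 0, 1.45]},
    {"dp": [0.0087, 0.0268, 0.016], "rotation": [-0.8, 0, 1.45]}
  ]
}}

```text
t: 7.32
eef_pos: [0.5187, -0.1967, 0.189]
ee_rot: [3.135, -0.498, -0.367]
force: [0.5, 0.7, -0.4]
width: 0.04
gripper_force: 24.9
```

Call:
{"op": "carry_out", "data": {
  "commands": [
    {"dp": [0, 0, 0], "rotation": [0, 0, 0]},
    {"dp": [0, 0, 0], "rotation": [0, 0, 0]}
  ]
}}

```text
t: 7.58
eef_pos: [0.518, -0.1958, 0.1887]
ee_rot: [3.135, -0.497, -0.366]
force: [-0.6, 0.3, -1.3]
width: 0.0396
gripper_force: 24.9
```

```bash
cat > jar.py <<'E'
from h import *
from scipy.optimize import least_squares
import sys
tag=sys.argv[1]
st=readout.get_state(); print("tcp",st["eef_pos"].round(4),st["ee_rot"].round(3),st["width"])
for n in ("scene","top"):
    p,d,C=shot(n,f"{n}_{tag}.png")
    for r in vision.trace("spice_jar",n)[:1]:
        m=cv2.erode(r["pixels"].astype(np.uint8),np.ones((3,3)))>0
        P=pts(d,C,m)[0]; P=P[np.all(abs(P-np.median(P,0))<.1,axis=1)]
        def res(q):
            a=np.array([q[2],q[3],1]); a/=np.linalg.norm(a); w=P-np.array([q[0],q[1],.1])
            return np.linalg.norm(w-np.outer(w@a,a),axis=1)-.020
        P=P[P[:,2]<np.percentile(P[:,2],98)-.008]
        f=least_squares(res,[*(P.mean(0)[:2]+[.01,0]),0,0],loss="soft_l1",f_scale=.002)
        q=f.x; tl=np.degrees(np.arctan(q[2:]))
        foot=P[:,2].min()
        print(n,round(r["score"],2),r["position"],len(P),"xy@z.1",q[:2].round(4),"tilt x,y deg",tl.round(1),"rms",np.sqrt(np.mean(f.fun**2)).round(4),"z",np.percentile(P[:,2],[1,99]).round(3))
E
python3 jar.py a; python3 -c "
import cv2,numpy as np
a=cv2.imread('pics/scene_a.png')[80:380,260:640]; b=cv2.imread('pics/top_a.png')[130:430,260:640]
cv2.imwrite('pics/ab_a.png',np.hstack([a,b]))"
```

```text
tcp [ 0.518  -0.1958  0.1887] [ 3.135 -0.497 -0.366] 0.039634912454836274
scene 0.94 [178.1, 440.8] 470 xy@z.1 [ 0.5177 -0.1992] tilt x,y deg [3.8 1.5] rms 0.001 z [0.104 0.157]jar.py:15: RuntimeWarning: Mean of empty slice.
  f=least_squares(res,[*(P.mean(0)[:2]+[.01,0]),0,0],loss="soft_l1",f_scale=.002)
  ret = um.true_divide(
Traceback (most recent call last):
  File "jar.py", line 15, in <module>
    f=least_squares(res,[*(P.mean(0)[:2]+[.01,0]),0,0],loss="soft_l1",f_scale=.002)
ValueError: Initial guess is outside of provided bounds
```

View pics/ab_a.png

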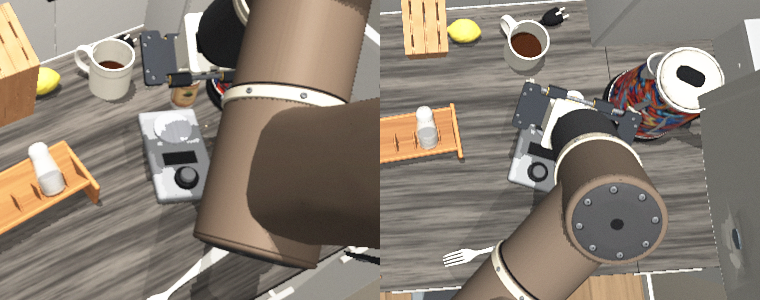

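The scene half shows the jar nearly upright above the pan at about (183,92) in the crop; the arm blocks most of the top view. I'll measure its tilt and centre from the lid with the wrist camera.

```bash
cat > lid.py <<'E'
from h import *
import sys
st=readout.get_state(); Rw=rot(st["ee_rot"])
p,d,C=shot("wrist",f"w_{sys.argv[1]}.png")
for r in vision.trace("spice_jar","wrist")[:2]:
    P=pts(d,C,r["pixels"])[0]
    print("score",round(r["score"],2),r["position"],len(P),np.percentile(P,[1,50,99],axis=0).round(4).tolist())
    Q=P[P[:,2]>np.percentile(P[:,2],60)-.006]
    for k in range(6):
        c=Q.mean(0); n=np.linalg.svd(Q-c,full_matrices=False)[2][2]; n*=np.sign(n[2])
        e=(Q-c)@n; Q=Q[abs(e)<max(.0025 if k>2 else .004,0)]
    ci=cv2.minEnclosingCircle((Q[:,:2]*1000).astype(np.float32))
    print("lid n",len(Q),"normal tilt x,y deg",np.degrees(n[:2]).round(2),"centroid",c.round(4),"circle",np.round(ci[0],1),round(ci[1],1),"std",e.std().round(4))
    print("in tool:",((c-st["eef_pos"])@Rw).round(4),"grip y axis world",Rw[:,1].round(3))
E
python3 lid.py b; sed -i 's/("scene","top")/("scene",)/' jar.py; python3 jar.py c
```

```text
score 0.63 [295.3, 322.2] 5201 [[0.5061, -0.2158, 0.1978], [0.5303, -0.1989, 0.2031], [0.5441, -0.1801, 0.2052]]
lid n 5018 normal tilt x,y deg [4.12 0.19] centroid [ 0.5299 -0.199   0.2031] circle [ 525.8 -197.5] 20.0 std 0.0007
in tool: [ 0.0176  0.     -0.0065] grip y axis world [-0.359 -0.933  0.005]
tcp [ 0.5183 -0.1947  0.1889] [ 3.136 -0.497 -0.364] 0.04025703337697972
scene 0.9 [174.8, 443.5] 421 xy@z.1 [ 0.5184 -0.1976] tilt x,y deg [3.1 0.4] rms 0.001 z [0.107 0.156]
```

View pics/w_b.png

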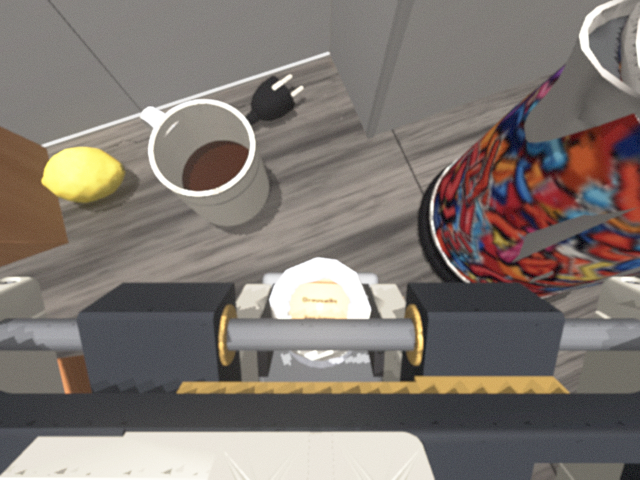

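```bash
python3 - <<'E'
from h import *
st=readout.get_state(); Rw=rot(st["ee_rot"])
R1=Rw@R.from_rotvec(np.radians([0,3.7,0])).as_matrix()
P=st["eef_pos"]+.006*Rw[:,2]+np.array([-.0065,.002,-.04]); print(P,R1)
plan(P-.006*R1[:,2],R1,3)
E
```

```text
[ 0.51428621 -0.19391377  0.14339201] [[ 0.79096691 -0.35935901  0.4952095 ]
 [-0.30168199 -0.93318544 -0.19532768]
 [ 0.53231506  0.00510194 -0.84653095]]
{'dp': [-0.0085, 0.0001, 0.0106], 'rotation': [-0.0, 1.23, -0.0]}
{'dp': [-0.0087, 0.0001, 0.0105], 'rotation': [-0.0, 1.23, -0.0]}
{'dp': [-0.0089, 0.0001, 0.0103], 'rotation': [-0.0, 1.23, -0.0]}
step mm 13.607925454867678
```

Call:
{"op": "carry_out", "data": {
  "commands": [
    {"dp": [-0.0085, 0, 0.0106], "rotation": [0, 1.23, 0]},
    {"dp": [-0.0087, 0, 0.0105], "rotation": [0, 1.23, 0]},
    {"dp": [-0.0089, 0, 0.0103], "rotation": [0, 1.23, 0]},
    {"dp": [0, 0, 0], "rotation": [0, 0, 0]},
    {"dp": [0, 0, 0], "rotation": [0, 0, 0]}
  ]
}}

```text
t: 8.6
eef_pos: [0.5224, -0.2032, 0.1842]
ee_rot: [-3.131, -0.5, -0.366]
force: [-0.6, -0.5, -1.2]
width: 0.0396
gripper_force: 24.9
```

```bash
python3 lid.py d; python3 jar.py d; python3 jar.py e;  python3 - <<'E'
from h import *
p,d,C=shot("scene"); Q,v,u=pts(d,C)
m=(abs(Q[:,0]-.515)<.06)&(abs(Q[:,1]+.19)<.06)&(Q[:,2]>.028)&(Q[:,2]<.037)
q=Q[m]; print(len(q),np.percentile(q,[1,99],axis=0))
E
```

```text
score 0.63 [294.7, 323.0] 5215 [[0.5101, -0.2245, 0.1931], [0.5341, -0.2075, 0.1983], [0.548, -0.1888, 0.2003]]
lid n 5038 normal tilt x,y deg [ 3.72 -0.62] centroid [ 0.5339 -0.2076  0.1983] circle [ 529.8 -206.1] 20.0 std 0.0007
in tool: [ 0.0176 -0.0001 -0.0065] grip y axis world [-0.353 -0.936 -0.009]
tcp [ 0.5225 -0.203   0.1843] [-3.131 -0.5   -0.366] 0.03985040647365427
scene 0.89 [174.6, 443.3] 399 xy@z.1 [ 0.5232 -0.2054] tilt x,y deg [3.2 0.7] rms 0.001 z [0.103 0.151]
tcp [ 0.5225 -0.2029  0.1843] [-3.131 -0.5   -0.365] 0.03945620437719943
scene 0.79 [174.7, 443.5] 434 xy@z.1 [ 0.5233 -0.2049] tilt x,y deg [3.1 0. ] rms 0.0009 z [0.103 0.153]
931 [[ 0.48311377 -0.22774387  0.02894989]
 [ 0.54888561 -0.16189989  0.03581285]]
```

```bash
python3 -c "
from h import *
s=readout.get_state(); print(s['q'].round(3), s['qd'].round(3))"
```

```text
[-0.105 -0.011 -1.016  0.977 -0.137  0.368] [-0.001  0.    -0.002 -0.001  0.001  0.002]
```

```bash
python3 - <<'E'
from h import *
plan([.50,-.17,.27],Rt(-21,0),5)
plan([.50,-.17,.27],Rt(-111,0),10,[.50,-.17,.27],Rt(-21,0))
E
```

```text
{'dp': [0.0025, -0.0047, -0.0181], 'rotation': [-0.12, -5.73, 0.04]}
{'dp': [0.0006, -0.0047, -0.0183], 'rotation': [-0.12, -5.73, 0.04]}
{'dp': [-0.0012, -0.0047, -0.0183], 'rotation': [-0.12, -5.73, 0.04]}
{'dp': [-0.003, -0.0046, -0.0181], 'rotation': [-0.12, -5.73, 0.04]}
{'dp': [-0.0048, -0.0046, -0.0177], 'rotation': [-0.12, -5.73, 0.04]}
step mm 18.899409049640536
{'dp': [0.0, 0.0, 0.0], 'rotation': [0.0, 0.0, 9.0]}
{'dp': [0.0, 0.0, 0.0], 'rotation': [0.0, 0.0, 9.0]}
{'dp': [0.0, 0.0, 0.0], 'rotation': [0.0, 0.0, 9.0]}
{'dp': [0.0, 0.0, 0.0], 'rotation': [0.0, 0.0, 9.0]}
{'dp': [0.0, 0.0, 0.0], 'rotation': [0.0, 0.0, 9.0]}
{'dp': [0.0, 0.0, 0.0], 'rotation': [0.0, 0.0, 9.0]}
{'dp': [0.0, 0.0, 0.0], 'rotation': [0.0, 0.0, 9.0]}
{'dp': [0.0, 0.0, 0.0], 'rotation': [0.0, 0.0, 9.0]}
{'dp': [0.0, 0.0, 0.0], 'rotation': [0.0, 0.0, 9.0]}
{'dp': [0.0, 0.0, 0.0], 'rotation': [0.0, 0.0, 9.0]}
step mm 0.0
```

Call:
{"op": "carry_out", "data": {
  "commands": [
    {"dp": [0.0025, -0.0047, -0.018], "rotation": [0, -5.7, 0]},
    {"dp": [0.0006, -0.0047, -0.018], "rotation": [0, -5.7, 0]},
    {"dp": [-0.0012, -0.0047, -0.018], "rotation": [0, -5.7, 0]},
    {"dp": [-0.003, -0.0047, -0.018], "rotation": [0, -5.7, 0]},
    {"dp": [-0.005, -0.0047, -0.018], "rotation": [0, -5.7, 0]}
  ],
  "force": 30
}}

```text
t: 9.57
eef_pos: [0.5062, -0.1984, 0.266]
ee_rot: [3.115, -0.116, -0.386]
force: [0.7, -0.4, -0.5]
width: 0.04
gripper_force: 29.9
```

Call:
{"op": "carry_out", "data": {
  "commands": [
    {"dp": [0, 0, 0], "rotation": [0, 0, 9]},
    {"dp": [0, 0, 0], "rotation": [0, 0, 9]},
    {"dp": [0, 0, 0], "rotation": [0, 0, 9]},
    {"dp": [0, 0, 0], "rotation": [0, 0, 9]},
    {"dp": [0, 0, 0], "rotation": [0, 0, 9]},
    {"dp": [0, 0, 0], "rotation": [0, 0, 9]},
    {"dp": [0, 0, 0], "rotation": [0, 0, 9]},
    {"dp": [0, 0, 0], "rotation": [0, 0, 9]}
  ]
}}

```text
t: 10.58
eef_pos: [0.506, -0.1994, 0.2648]
ee_rot: [-3.038, -0.062, -1.654]
force: [-0.3, -0.0, -0.8]
width: 0.0395
gripper_force: 29.9
```

```bash
python3 - <<'E'
from h import *
s=readout.get_state(); print(s['q'].round(3),s["eef_pos"],s["ee_rot"],s["width"])
R1=Rt(-106,32); P=np.array([.516,-.195,.16]); T=P-.006*R1[:,2]
plan(T,R1,8)
E
```

```text
[ 0.035  0.065 -0.378  0.086 -1.033 -0.155] [ 0.50596568 -0.19937101  0.26475819] [-3.03755983 -0.06232233 -1.65358512] 0.03949233027442193
{'dp': [-0.0018, 0.0, 0.0124], 'rotation': [-1.16, 3.61, 1.17]}
{'dp': [-0.0026, -0.0002, 0.0123], 'rotation': [-1.16, 3.61, 1.17]}
{'dp': [-0.0034, -0.0004, 0.0121], 'rotation': [-1.16, 3.61, 1.17]}
{'dp': [-0.0041, -0.0005, 0.0119], 'rotation': [-1.16, 3.61, 1.17]}
{'dp': [-0.0049, -0.0007, 0.0116], 'rotation': [-1.16, 3.61, 1.17]}
{'dp': [-0.0056, -0.0008, 0.0112], 'rotation': [-1.16, 3.61, 1.17]}
{'dp': [-0.0063, -0.0009, 0.0108], 'rotation': [-1.16, 3.61, 1.17]}
{'dp': [-0.007, -0.001, 0.0104], 'rotation': [-1.16, 3.61, 1.17]}
step mm 12.567503867411158
```

Call:
{"op": "carry_out", "data": {
  "commands": [
    {"dp": [-0.0018, 0, 0.0124], "rotation": [-1.16, 3.6, 1.17]},
    {"dp": [-0.0026, 0, 0.0123], "rotation": [-1.16, 3.6, 1.17]},
    {"dp": [-0.0034, -0.0004, 0.0121], "rotation": [-1.16, 3.6, 1.17]},
    {"dp": [-0.0041, -0.0005, 0.0119], "rotation": [-1.16, 3.6, 1.17]},
    {"dp": [-0.0049, -0.0007, 0.0116], "rotation": [-1.16, 3.6, 1.17]},
    {"dp": [-0.0056, -0.0008, 0.0112], "rotation": [-1.16, 3.6, 1.17]},
    {"dp": [-0.0063, -0.0009, 0.0108], "rotation": [-1.16, 3.6, 1.17]},
    {"dp": [-0.007, -0.001, 0.0104], "rotation": [-1.16, 3.6, 1.17]}
  ]
}}

```text
t: 11.58
eef_pos: [0.5169, -0.1918, 0.1648]
ee_rot: [-3.141, -0.559, -1.846]
force: [0.3, -0.2, -0.9]
width: 0.04
gripper_force: 29.9
```

Call:
{"op": "carry_out", "data": {
  "commands": [
    {"dp": [0, 0, 0], "rotation": [0, 0, 0]},
    {"dp": [0, 0, 0], "rotation": [0, 0, 0]}
  ]
}}

```text
t: 11.82
eef_pos: [0.5168, -0.192, 0.1654]
ee_rot: [-3.141, -0.557, -1.844]
force: [-0.8, -0.2, -0.7]
width: 0.04
gripper_force: 29.9
```

```bash
python3 lid.py f; python3 jar.py f; python3 - <<'E'
from h import *
s=readout.get_state(); Rw=rot(s["ee_rot"]); print(s['q'].round(3),"P",s["eef_pos"]+.006*Rw[:,2],"toolz",Rw[:,2])
a=cv2.imread('pics/scene_f.png')[80:380,260:640]; b=cv2.imread('pics/w_f.png')
cv2.imwrite('pics/f.png',np.hstack([a,cv2.resize(b,(400,300))]))
E
```

```text
score 0.75 [293.0, 322.0] 5091 [[0.4969, -0.2173, 0.1753], [0.5142, -0.2036, 0.1801], [0.5329, -0.1799, 0.1819]]
lid n 4941 normal tilt x,y deg [ 1.18 -0.86] centroid [ 0.5142 -0.2035  0.1801] circle [ 515.2 -199.3] 19.8 std 0.0007
in tool: [ 0.0178 -0.0006 -0.0063] grip y axis world [-0.963  0.27  -0.   ]
tcp [ 0.5168 -0.1922  0.1659] [-3.14  -0.556 -1.846] 0.039955725031037614
[ 0.27   0.306 -0.612  0.554 -1.037 -0.924] P [ 0.51584696 -0.19533624  0.16088362] toolz [-0.14188806 -0.50879856 -0.84911236]
```

View pics/f.png

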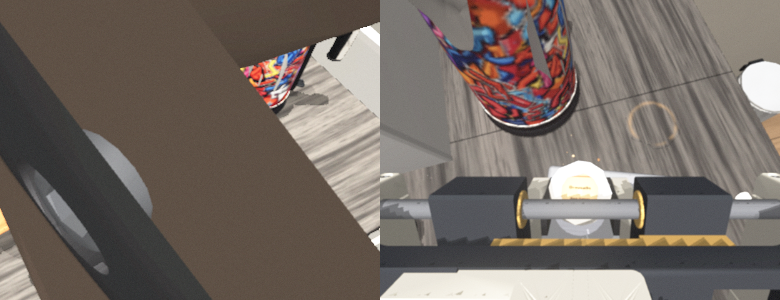

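The jar is almost upright, within about 1.5°, and centred over the pan; the scene view is blocked by the arm. I'll lower it.

Call:
{"op": "carry_out", "data": {
  "commands": [
    {"dp": [-0.0066, 0, 0.007], "rotation": [0.4, 0.3, 0]},
    {"dp": [-0.005, 0, 0.0081], "rotation": [0.4, 0.2, 0]},
    {"dp": [-0.005, 0, 0.0081], "rotation": [0, 0, 0]},
    {"dp": [-0.005, 0, 0.0081], "rotation": [0, 0, 0]},
    {"dp": [0, 0, 0], "rotation": [0, 0, 0]},
    {"dp": [0, 0, 0], "rotation": [0, 0, 0]}
  ]
}}

```text
t: 12.78
eef_pos: [0.5174, -0.1907, 0.1272]
ee_rot: [-3.127, -0.567, -1.845]
force: [-0.7, -0.1, -1.5]
width: 0.0398
gripper_force: 29.9
```

```bash
python3 lid.py g
```

```text
score 0.75 [294.4, 323.6] 5232 [[0.4974, -0.216, 0.1353], [0.5148, -0.2021, 0.1421], [0.5337, -0.1783, 0.1438]]
lid n 5056 normal tilt x,y deg [ 0.69 -0.01] centroid [ 0.5148 -0.2019  0.1421] circle [ 516.  -197.8] 20.0 std 0.0007
in tool: [ 0.0177 -0.0006 -0.0064] grip y axis world [-0.965  0.264 -0.012]
```

Call:
{"op": "carry_out", "data": {
  "commands": [
    {"dp": [-0.0008, 0, 0.0013], "rotation": [0, 0, 0]},
    {"dp": [-0.0008, 0, 0.0013], "rotation": [0, 0, 0]},
    {"dp": [0, 0, 0], "rotation": [0, 0, 0]}
  ]
}}

```text
t: 13.25
eef_pos: [0.5173, -0.1908, 0.1241]
ee_rot: [-3.128, -0.567, -1.845]
force: [-0.3, 0.8, -1.2]
width: 0.0401
gripper_force: 29.9
```

Call:
{"op": "carry_out", "data": {
  "commands": [
    {"dp": [-0.0005, 0, 0.0008], "rotation": [0, 0, 0]},
    {"dp": [0, 0, 0], "rotation": [0, 0, 0]}
  ]
}}

```text
t: 13.5
eef_pos: [0.5173, -0.1908, 0.1232]
ee_rot: [-3.128, -0.567, -1.845]
force: [-1.1, 0.4, -1.7]
width: 0.0398
gripper_force: 29.9
```

Call:
{"op": "carry_out", "data": {
  "commands": [
    {"dp": [-0.0005, 0, 0.0008], "rotation": [0, 0, 0]},
    {"dp": [0, 0, 0], "rotation": [0, 0, 0]}
  ]
}}

```text
t: 13.75
eef_pos: [0.5173, -0.1908, 0.1222]
ee_rot: [-3.128, -0.567, -1.845]
force: [-0.4, 1.1, 0.2]
width: 0.0401
gripper_force: 29.9
```

Call:
{"op": "carry_out", "data": {
  "commands": [
    {"dp": [-0.0004, 0, 0.0007], "rotation": [0, 0, 0]},
    {"dp": [0, 0, 0], "rotation": [0, 0, 0]}
  ]
}}

```text
t: 14.0
eef_pos: [0.5174, -0.1909, 0.1218]
ee_rot: [-3.127, -0.567, -1.845]
force: [-1.3, 0.1, 3.2]
width: 0.0399
gripper_force: 29.9
```

Call:
{"op": "carry_out", "data": {
  "commands": [
    {"dp": [0, 0, 0], "rotation": [0, 0, 0]},
    {"dp": [0, 0, 0], "rotation": [0, 0, 0]},
    {"dp": [0, 0, 0], "rotation": [0, 0, 0]},
    {"dp": [0, 0, 0], "rotation": [0, 0, 0]}
  ],
  "grip": 0.066
}}

```text
t: 14.5
eef_pos: [0.5174, -0.1908, 0.1214]
ee_rot: [-3.127, -0.566, -1.845]
force: [0.5, -1.1, 0.3]
width: 0.0657
gripper_force: 0.0
```

Call:
{"op": "carry_out", "data": {
  "commands": [
    {"dp": [0, 0, -0.012], "rotation": [0, 0, 0]},
    {"dp": [0, 0, -0.02], "rotation": [0, 0, 0]},
    {"dp": [0, 0, -0.03], "rotation": [0, 0, 0]},
    {"dp": [0, 0, -0.03], "rotation": [0, 0, 0]},
    {"dp": [0, 0, -0.03], "rotation": [0, 0, 0]},
    {"dp": [0, 0, 0], "rotation": [0, 0, 0]}
  ]
}}

```text
t: 15.25
eef_pos: [0.5351, -0.1256, 0.2267]
ee_rot: [-3.123, -0.564, -1.845]
force: [0.7, 0.0, -1.2]
width: 0.0663
gripper_force: 0.0
```

```bash
python3 lid.py h; python3 jar.py h; python3 - <<'E'
from h import *
s=readout.get_state(); print(s['q'].round(3))
b=np.array([.516,-.195])-.107*np.array([np.cos(np.radians(-21)),np.sin(np.radians(-21))]); print(b)
a=cv2.imread('pics/scene_h.png')[80:380,260:640]; w=cv2.imread('pics/w_h.png')
cv2.imwrite('pics/h.png',np.hstack([a,cv2.resize(w,(400,300))]))
plan([b[0],b[1],.17],Rt(-111,0),8)
E
```

```text
score 0.75 [239.8, 326.2] 3131 [[0.4973, -0.2155, 0.0479], [0.5166, -0.19, 0.1361], [0.5344, -0.1771, 0.1382]]
lid n 2082 normal tilt x,y deg [0.49 0.64] centroid [ 0.5154 -0.1972  0.1366] circle [ 515.4 -197.9] 20.2 std 0.0008
in tool: [0.0146 0.0017 0.1159] grip y axis world [-0.965  0.262 -0.016]
tcp [ 0.5333 -0.1269  0.2246] [-3.127 -0.566 -1.845] 0.06622964304523078
scene 0.82 [184.5, 437.4] 676 xy@z.1 [ 0.5152 -0.1984] tilt x,y deg [ 0.3 -0.9] rms 0.001 z [0.041 0.131]
[ 0.394  0.271 -0.492  0.477 -1.213 -0.926]
[ 0.41610689 -0.15665463]
{'dp': [0.0027, 0.0132, 0.0095], 'rotation': [-0.28, -4.05, 0.67]}
{'dp': [0.0035, 0.0131, 0.0094], 'rotation': [-0.28, -4.05, 0.67]}
{'dp': [0.0043, 0.013, 0.0092], 'rotation': [-0.28, -4.05, 0.67]}
{'dp': [0.0051, 0.0129, 0.0089], 'rotation': [-0.28, -4.05, 0.67]}
{'dp': [0.0059, 0.0128, 0.0086], 'rotation': [-0.28, -4.05, 0.67]}
{'dp': [0.0066, 0.0127, 0.0082], 'rotation': [-0.28, -4.05, 0.67]}
{'dp': [0.0073, 0.0126, 0.0077], 'rotation': [-0.28, -4.05, 0.67]}
{'dp': [0.008, 0.0124, 0.0073], 'rotation': [-0.28, -4.05, 0.67]}
step mm 16.479269431169236
```

View pics/h.png

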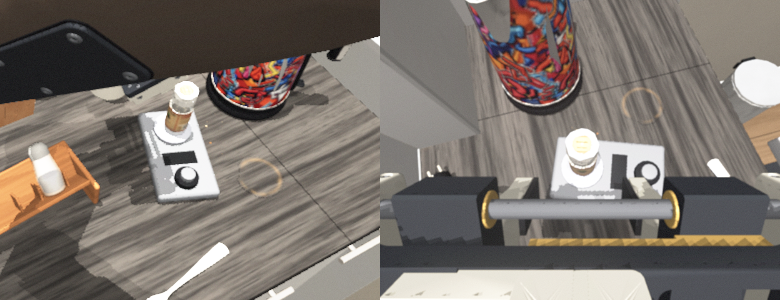

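The jar is standing upright on the pan, about 3 mm off its centre. Next I'll close the fingers and move above the tare button.

```bash
python3 - <<'E'
from h import *
plan([.4161,-.1567,.19],Rt(-21,0),12)
E
```

```text
{'dp': [0.0027, 0.0088, 0.0049], 'rotation': [1.95, -2.23, -6.84]}
{'dp': [0.0018, 0.0092, 0.0045], 'rotation': [1.95, -2.23, -6.84]}
{'dp': [0.0008, 0.0095, 0.0042], 'rotation': [1.95, -2.23, -6.84]}
{'dp': [-0.0001, 0.0097, 0.0038], 'rotation': [1.95, -2.23, -6.84]}
{'dp': [-0.0012, 0.0097, 0.0035], 'rotation': [1.95, -2.23, -6.84]}
{'dp': [-0.0022, 0.0096, 0.0033], 'rotation': [1.95, -2.23, -6.84]}
{'dp': [-0.0032, 0.0094, 0.0031], 'rotation': [1.95, -2.23, -6.84]}
{'dp': [-0.0042, 0.0091, 0.0029], 'rotation': [1.95, -2.23, -6.84]}
{'dp': [-0.0051, 0.0086, 0.0028], 'rotation': [1.95, -2.23, -6.84]}
{'dp': [-0.006, 0.0081, 0.0027], 'rotation': [1.95, -2.23, -6.84]}
{'dp': [-0.0069, 0.0074, 0.0027], 'rotation': [1.95, -2.23, -6.84]}
{'dp': [-0.0076, 0.0066, 0.0027], 'rotation': [1.95, -2.23, -6.84]}
step mm 10.417510711975103
```

Call:
{"op": "carry_out", "data": {
  "commands": [
    {"dp": [0.0027, 0.0088, 0.004], "rotation": [1.95, -2.2, -6.8]},
    {"dp": [0.0018, 0.0092, 0.004], "rotation": [1.95, -2.2, -6.8]},
    {"dp": [0.0008, 0.0095, 0.004], "rotation": [1.95, -2.2, -6.8]},
    {"dp": [0, 0.0097, 0.0038], "rotation": [1.95, -2.2, -6.8]},
    {"dp": [-0.0012, 0.0097, 0.0035], "rotation": [1.95, -2.2, -6.8]},
    {"dp": [-0.0022, 0.0096, 0.0033], "rotation": [1.95, -2.2, -6.8]},
    {"dp": [-0.0032, 0.0094, 0.0031], "rotation": [1.95, -2.2, -6.8]},
    {"dp": [-0.0042, 0.0091, 0.0029], "rotation": [1.95, -2.2, -6.8]}
  ],
  "grip": 0.0
}}

```text
t: 16.45
eef_pos: [0.4547, -0.1464, 0.2024]
ee_rot: [3.046, -0.186, -0.837]
force: [0.3, 0.4, -0.1]
width: 0.0003
gripper_force: 0.0
```

Call:
{"op": "carry_out", "data": {
  "commands": [
    {"dp": [-0.0051, 0.0086, 0.0028], "rotation": [1.95, -2.2, -6.8]},
    {"dp": [-0.006, 0.0081, 0.0027], "rotation": [1.95, -2.2, -6.8]},
    {"dp": [-0.0069, 0.0074, 0.0027], "rotation": [1.95, -2.2, -6.8]},
    {"dp": [-0.0076, 0.0066, 0.0027], "rotation": [1.95, -2.2, -6.8]},
    {"dp": [0, 0, 0], "rotation": [0, 0, 0]}
  ]
}}

```text
t: 17.08
eef_pos: [0.4163, -0.1564, 0.1911]
ee_rot: [3.139, -0.007, -0.376]
force: [-0.3, -0.5, -0.5]
width: 0.0003
gripper_force: 0.0
```

```bash
python3 - <<'E'
from h import *
s=readout.get_state(); Rw=rot(s["ee_rot"]); print(s['q'].round(3),s["eef_pos"],s["ee_rot"],s["width"])
p,d,C=shot("wrist","w_i.png")
Q,v,u=pts(d,C); m=(np.hypot(Q[:,0]-.416,Q[:,1]+.157)<.04)&(Q[:,2]<.06)
q=Q[m]; print(m.sum()); 
if m.sum(): print(np.histogram(q[:,2],bins=np.arange(.016,.054,.003)))
b=q[q[:,2]>.041]; print(len(b), b.mean(0) if len(b) else 0)
R1=Rt(-21,0); plan([.4161,-.1567,.10],R1,5)
E
```

```text
[ 0.091  0.02  -0.568  0.007 -0.978  1.1  ] [ 0.41627863 -0.15641721  0.19105682] [ 3.13874993 -0.00684948 -0.37572127] 0.0002974708609116154
5610
(array([  21, 2868,  913,   24,   25,  808,  192,   18,  242,  439,    0,
          0]), array([0.016, 0.019, 0.022, 0.025, 0.028, 0.031, 0.034, 0.037, 0.04 ,
       0.043, 0.046, 0.049, 0.052]))
662 [ 0.41783045 -0.15715493  0.04325978]
{'dp': [-0.0002, 0.0, 0.0182], 'rotation': [0.04, -0.09, -0.12]}
{'dp': [-0.0002, 0.0001, 0.0182], 'rotation': [0.04, -0.09, -0.12]}
{'dp': [-0.0002, 0.0001, 0.0182], 'rotation': [0.04, -0.09, -0.12]}
{'dp': [-0.0001, 0.0001, 0.0182], 'rotation': [0.04, -0.09, -0.12]}
{'dp': [-0.0001, 0.0001, 0.0182], 'rotation': [0.04, -0.09, -0.12]}
step mm 18.24416679232456
```

View pics/w_i.png

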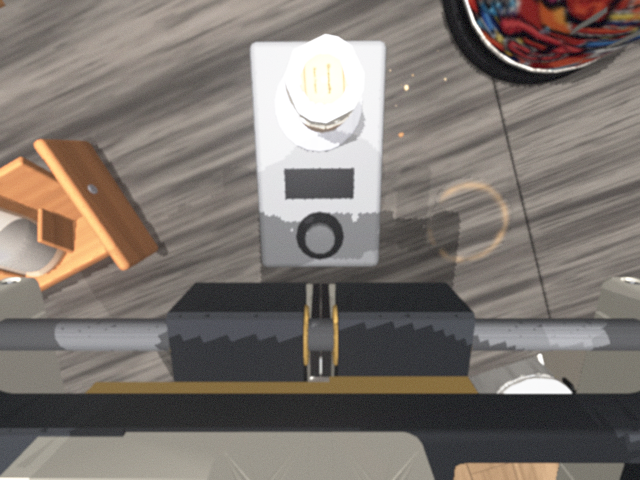

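The button is at (320,236) in its collar, with about 11 mm between its top and the collar, and the jar is still on the pan. I'll go down and press.

Call:
{"op": "carry_out", "data": {
  "commands": [
    {"dp": [0.0005, 0, 0.025], "rotation": [0, -0.2, -0.3]},
    {"dp": [0, 0, 0.03], "rotation": [0, -0.2, -0.3]},
    {"dp": [0, 0, 0.03], "rotation": [0, 0, 0]},
    {"dp": [0, 0, 0.02], "rotation": [0, 0, 0]},
    {"dp": [0, 0, 0.01], "rotation": [0, 0, 0]},
    {"dp": [0, 0, 0], "rotation": [0, 0, 0]}
  ]
}}

```text
t: 17.88
eef_pos: [0.4174, -0.1561, 0.0763]
ee_rot: [3.138, -0.0, -0.363]
force: [-0.2, -0.6, 0.5]
width: 0.0003
gripper_force: 0.0
```

Call:
{"op": "carry_out", "data": {
  "commands": [
    {"dp": [0, 0, 0.003], "rotation": [0, 0, 0]},
    {"dp": [0, 0, 0.003], "rotation": [0, 0, 0]},
    {"dp": [0, 0, 0], "rotation": [0, 0, 0]}
  ]
}}

```text
t: 18.25
eef_pos: [0.4177, -0.1562, 0.0708]
ee_rot: [3.139, -0.001, -0.362]
force: [0.7, -0.2, -1.3]
width: -0.0
gripper_force: 0.0
```

Call:
{"op": "carry_out", "data": {
  "commands": [
    {"dp": [0, 0, 0.002], "rotation": [0, 0, 0]},
    {"dp": [0, 0, 0.002], "rotation": [0, 0, 0]},
    {"dp": [0, 0, 0], "rotation": [0, 0, 0]}
  ]
}}

```text
t: 18.62
eef_pos: [0.4179, -0.1563, 0.0667]
ee_rot: [3.139, -0.001, -0.362]
force: [-0.8, 0.7, 3.1]
width: 0.0003
gripper_force: 1.4
```

Call:
{"op": "carry_out", "data": {
  "commands": [
    {"dp": [0, 0, 0.002], "rotation": [0, 0, 0]},
    {"dp": [0, 0, 0.001], "rotation": [0, 0, 0]},
    {"dp": [0, 0, 0], "rotation": [0, 0, 0]}
  ]
}}

```text
t: 19.0
eef_pos: [0.4179, -0.1562, 0.0637]
ee_rot: [3.139, -0.001, -0.362]
force: [-0.0, 0.2, 5.6]
width: 0.0005
gripper_force: 2.3
```

Call:
{"op": "carry_out", "data": {
  "commands": [
    {"dp": [0, 0, 0.001], "rotation": [0, 0, 0]},
    {"dp": [0, 0, 0], "rotation": [0, 0, 0]}
  ]
}}

```text
t: 19.25
eef_pos: [0.418, -0.1562, 0.0632]
ee_rot: [3.139, -0.002, -0.362]
force: [-2.2, 1.4, 12.2]
width: 0.0001
gripper_force: 5.8
```

Call:
{"op": "carry_out", "data": {
  "commands": [
    {"dp": [0, 0, 0.0007], "rotation": [0, 0, 0]},
    {"dp": [0, 0, 0], "rotation": [0, 0, 0]}
  ]
}}

```text
t: 19.5
eef_pos: [0.418, -0.1563, 0.063]
ee_rot: [3.139, -0.002, -0.362]
force: [-4.2, 3.5, 20.9]
width: 0.0001
gripper_force: 10.0
```

The force has climbed to 21 N with almost no further travel, so the button is fully down. I'll release and retreat upward.

Call:
{"op": "carry_out", "data": {
  "commands": [
    {"dp": [0, 0, -0.006], "rotation": [0, 0, 0]},
    {"dp": [0, 0, -0.01], "rotation": [0, 0, 0]},
    {"dp": [0, 0, -0.03], "rotation": [0, 0, 0]},
    {"dp": [0, 0, -0.04], "rotation": [0, 0, 0]},
    {"dp": [0, 0, -0.04], "rotation": [0, 0, 0]},
    {"dp": [-0.01, -0.03, -0.03], "rotation": [0, 0, 0]},
    {"dp": [0, -0.04, 0], "rotation": [0, 0, 0]},
    {"dp": [0, 0, 0], "rotation": [0, 0, 0]}
  ]
}}

```text
t: 20.5
eef_pos: [0.4334, -0.0852, 0.2182]
ee_rot: [3.14, -0.001, -0.36]
force: [-0.3, 0.4, -0.5]
width: 0.0007
gripper_force: 0.0
```

```bash
python3 jar.py j; python3 - <<'E'
from h import *
s=readout.get_state(); print(s["eef_pos"],s["force"])
shot("wrist","w_j.png")
for n in ("scene","wrist"):
    p,d,C=shot(n); Q,v,u=pts(d,C); m=(np.hypot(Q[:,0]-.416,Q[:,1]+.157)<.012)&(Q[:,2]<.06)
    print(n,m.sum(),np.percentile(Q[m][:,2],[50,90]) if m.sum() else 0)
    m=(np.hypot(Q[:,0]-.516,Q[:,1]+.195)<.045)&(Q[:,2]>.0285)&(Q[:,2]<.0345); q=(Q[m][:,:2]*1000).astype(np.float32)
    if len(q): print("pan",len(q),cv2.minEnclosingCircle(q))
    m=(np.hypot(Q[:,0]-.516,Q[:,1]+.195)<.045)&(Q[:,2]>.128)&(Q[:,2]<.145); q=(Q[m][:,:2]*1000).astype(np.float32)
    if len(q): print("lid",len(q),cv2.minEnclosingCircle(q))
a=cv2.imread('pics/scene_j.png')[80:380,150:530]; w=cv2.imread('pics/w_j.png')
cv2.imwrite('pics/j.png',np.hstack([a,cv2.resize(w,(400,300))]))
E
```

```text
tcp [ 0.4334 -0.0852  0.2182] [ 3.14e+00 -1.00e-03 -3.60e-01] 0.0006899404610840322
scene 0.57 [207.6, 440.8] 22 xy@z.1 [ 0.5089 -0.2329] tilt x,y deg [ -7.2 -37.3] rms 0.0006 z [0.042 0.06 ]
[ 0.4325003  -0.08662311  0.21748684] [ 0.09270333 -0.68610922 -0.17392447]
scene 153 [0.04465935 0.04654335]
pan 257 ((514.4880981445312, -194.77603149414062), 35.151065826416016)
wrist 503 [0.04328062 0.04435216]
pan 2626 ((516.9759521484375, -195.34339904785156), 35.01288986206055)
lid 4534 ((515.0320434570312, -197.98593139648438), 20.699260711669922)
```

View pics/j.png

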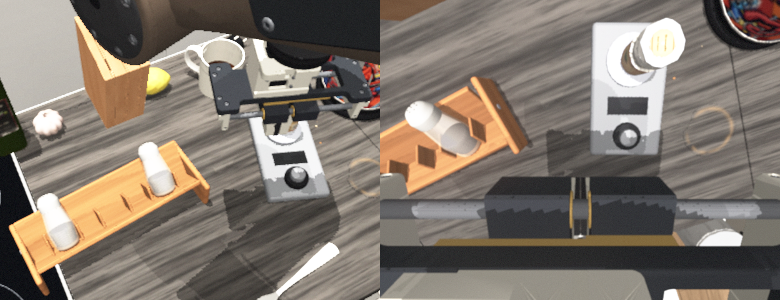

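The jar is still upright on the pan, about 3 mm off centre, the button is back up, and the shakers and mug haven't moved.

```bash
python3 -c "
from station import arm
print(arm.job_done())"
```

```text
the job is handed in; nothing more can be done
None
```

The job is handed in at about 21 s: the jar stands upright on the pan about 3 mm off centre, the tare button was pressed fully down and released after letting go, and the shakers and mug were left alone.

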